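# Raise the fume cabinet sash to its working mark

### The arm

A 7-joint arm with a two-finger parallel gripper is mounted at the origin on the work surface. World frame = base frame: x ahead of the robot, y to its left, z up, the work surface at z = 0. Lengths are in m, angles in rad, forces in N, time in s.
With the tool pointing down it reaches from about 0.425 to 0.95 m from the base axis. Payload 4.7 kg.
Tool frame: the origin (TCP) lies midway between the tips of the shut fingers; the grasp point (between the pads) lies 19 mm behind it; z points along the fingers, y is the line along which they close (so a half turn about z gives the same grasp; the last joint's range is limited). The gripper opens to 87 mm and grips with 3 to 60 N. Pads are 19 mm wide; open, the fingers measure 117 mm over their backs; the gripper's body (75 mm by 190 mm) begins 51 mm behind the grasp point.
Start: joints at [1.215, 0.469, -0.049, 1.532, 0.024, 1.141, -0.082], TCP at [0.217, -0.639, 0.193] pointing down, gripper open.
Joint ranges: [-2.59, 2.59], [-0.33, 1.99], [-1.39, 1.29], [0.1, 2.45], [-1.04, 4.18], [0.21, 1.99], [-2.66, 2.66]. Speed limits (rad/s): [2.57, 2.57, 3.14, 3.14, 3.14, 3.14, 3.14].

### API

Orientations are given as a unit quaternion [w, x, y, z].
In Python, from rig import * gives the robot as it stands. The module is installed in compiled form; this text tells all that it offers.
- The arm moves only by the shell command python3 -m creep 'ROWS' [FORCE]. ROWS is JSON, a list of rows, each an object with "travel": the shift along the tool's x, y, z in cm, a list of three; "turn": the turn about the tool's z in rad; "fingers": the gripper command: -1 is fully open, 1 is shut, values between are in proportion. A call has 1 to 8 rows; each row shifts and turns the commanded pose from where the row before left it, along the tool's axes as they then stand; what a row does not reach is not made up. A row lasts 1/8 s, in which the tool goes at most 62.5 mm and 10.7 degrees, less where a joint would pass 70% of its speed; a pose out of reach is approached as far as the arm can. A call with a gripper value outside its range is refused whole. The fingers move at their own pace and stop on an object; FORCE is the grip in N (left out, the last holds). Time passes only in rows, so rows that do not move let the fingers close. It gives the time, the measured TCP pose, the force, the opening and the grip force at its end, in the units of the state.
- state(): the state, without advancing time (a new reading comes with each control period).
- capture(name): name is "side" or "top"; returns a dict with "frame" (384x512x3 uint8, red, green, blue), "vertical_fov" (degrees; the focal length in pixels is half the picture's height over the tangent of half this angle, whatever the lens; pixels are square), "cx", "cy" (the principal point, pixels), "R" (3x3) and "t" (3): a world point X has camera coordinates R X + t. Camera axes: x right, y down, z forward; pixel columns grow to the right and rows downward; lengths in m; the calibration is good to about 2 mm. A picture is of the moment at which its call begins. There is no depth.
- sign_off(): hands the job in; it is judged then, once.
The state is a dict: "t": time; "joint_pos": joint angles; "joint_velocities": joint speeds; "effort": joint torques, N m; "position": TCP position; "tcp_rot": TCP orientation; "force": force on the tool from outside, world axes, zero at the start; "moment": the same for the moment, N m; "grip_width": finger opening in m; "finger_force": force on a finger pad.
Only numpy, scipy, OpenCV 4.12 (cv2) and the standard library are available. Lean on these libraries where they do the work, as an engineer would, in place of code of your own. Each camera call takes 0.05 s, during which the arm holds its last target. There are 200 camera calls.

### The job

Get the solder fume cabinet ready for work: push its sliding front window (the sash) up from beneath its lip until the lip is level with the arrow on the track, and leave it standing there. Push with the fingers from below, without pinching the lip, and leave everything else on the bench and in the cabinet where it stands.

Things in the scene. Friction and masses are not known exactly. Their poses are not given: they have to be found in the camera images.
- hood: solder fume cabinet, clear panels on an aluminium frame, 280 deep x 460 wide x 480 high (sash tracks at the front reach 590), fixed, turned to the left. Origin: centre of its underside on the bench; x points level from the open front (-x side) into the cabinet, y to the left as one faces it, z up. Floor tray 18 thick, sill 27 high at x = -128; lip_mid lies at x = -197, y = 0
- sash (a joint): height of the sliding window, m: 0 = fully down, up positive, top stop 0.23. The sash slides straight up in the two front tracks, is balanced by two steel counterweights and stays where it is left; moving it takes about 3 to 5 N, and pushed fast it coasts on a little. It starts a little way open
- lip_mid (a point): middle of the lip's rounded front edge: half-way along its length and half-way through its thickness. It moves up and down with the sash
- sash_lip: the lip: a level aluminium bar 380 long (along the hood's y), 12 thick, that stands out 38 towards the robot from the sash's bottom rail. Its underside is 6 below lip_mid, its front edge is rounded (radius 6), and beneath it is open space down to the bench. The body's origin is level with lip_mid and 45 behind it (hood's +x); axes as the hood's
- lip_strip: rubber strip on top of the lip, 24 wide, 4 thick, along its whole length, 9 behind the front edge; moves with the sash; origin and axes as sash_lip
- arrow_tip (a point): point of the arrow that marks the working height: a black plastic clip (10 x 28 x 30) on the front of the left sash track (the hood's +y side), with a pointed end that points sideways at the sash. Its height is set anew each time. The lip is right when lip_mid is as high as this point
- board_holder: green circuit board 130 x 90 on a low steel holder, 75 high, loose on the cabinet floor; origin: centre of its underside
- solder_reel: reel of solder, diameter 62, 48 high, standing on end in front of the cabinet under one end of the lip; origin: centre of its underside
- tip_cleaner: round black tip-cleaner tin, diameter 64, 30 high, in front of the cabinet under the other end of the lip; origin: centre of its underside
- multimeter: yellow multimeter 150 x 80 x 41, lying on its back on the bench to the right of the cabinet; origin: centre of its underside
- screwdriver: screwdriver 190 long with a blue handle, lying along its x axis on the bench in front of the robot
- pliers: blue-handled pliers, 170 long (along x), 12 high, lying on the bench to the right of the cabinet; origin at the rivet, on the bench

How it is judged:
On the way:
1. the fingers push against the lip and the sash rises (contact force between the fingers and sash_lip above 0.5 N and velocity of joint sash above 0.004 m/s), for 0.2 s.
At the end, for the whole second after the job is handed in: the middle of the lip's edge is within 7 mm of the height of the arrow's point, and the sash is at rest (z of lip_mid in the frame of arrow_tip between -0.007 and 0.007 m and velocity of joint sash between -0.003 and 0.003 m/s); the robot touches nothing.
It fails at once if the lip is pinched (pressed from above and from below at once) (contact force between the fingers and lip_strip above 1 N and contact force between the fingers and sash_lip above 1 N).
It fails at once if something else on the bench or in the cabinet is moved by more than 20 mm or lifted (distance of any of board_holder, solder_reel, tip_cleaner, multimeter, screwdriver, pliers from where it was at the start of the episode above 0.02 m).
It also fails if it takes over 48 s, if anything falls off the work surface, if the arm or the gripper's body presses on something with over 40 N, if the wrist force passes 120 N, or if a joint passes its speed limit or range.

## Working session

There is one attempt and no reset: what is moved stays moved. The work goes in short steps, Python scripts to look and compute and a shell command to move; the robot and the scene stay as the last step left them, time stands still between calls to the robot, and variables do not carry over. Pictures are saved under pics/ and viewed, at most 10 in all, crops included, and the job is handed in when it is done.

```bash
mkdir -p pics; python3 - <<'E'
from rig import *
import cv2,pickle
d={}
for n in("side","top"):
    c=capture(n);d[n]=c
    cv2.imwrite(f"pics/{n}0.png",cv2.resize(c["frame"][:,:,::-1],(800,600),interpolation=cv2.INTER_CUBIC))
    print(n,c["vertical_fov"],c["cx"],c["cy"],c["R"],c["t"])
pickle.dump(d,open("c0.pkl","wb"))
s=state();print(s["t"],s["position"],s["tcp_rot"],s["grip_width"])
E
```

```text
side 49.661618174934425 251.18245638343151 186.81767313042417 [[ 0.85524464 -0.51820835 -0.00408862]
 [-0.38398157 -0.62838065 -0.67653227]
 [ 0.34801546  0.58017055 -0.73640164]] [-0.5036827   0.33726872  1.03911297]
top 49.853648902707576 257.36820253145845 192.46547288278745 [[-0.01081625 -0.9998053  -0.0165038 ]
 [-0.99069686  0.01295391 -0.13546931]
 [ 0.13565672  0.01488499 -0.99064408]] [0.00473374 0.63764831 1.33878359]
0.1 [ 0.21651609 -0.63868251  0.19167086] [-8.98982272e-04  9.86675381e-01  1.62698664e-01 -1.72014600e-04] 0.08686994845882294
```

View pics/side0.png

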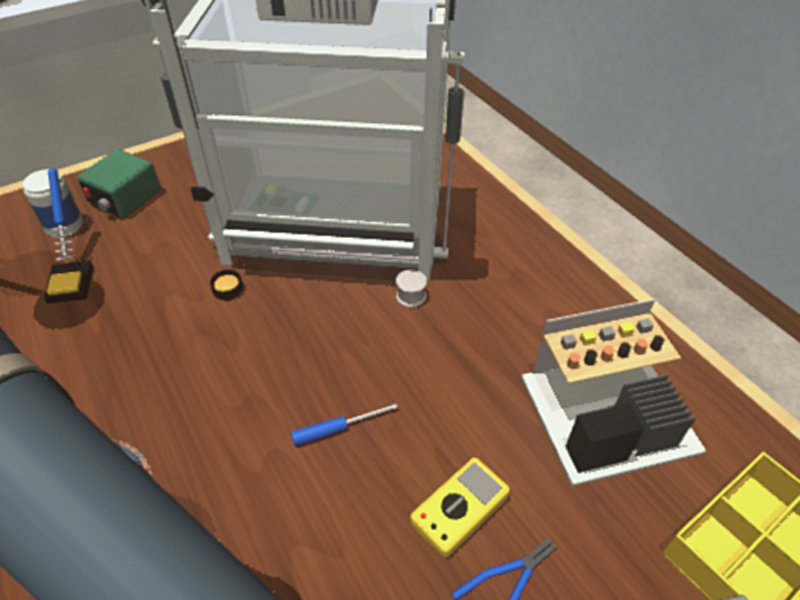

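View pics/top0.png

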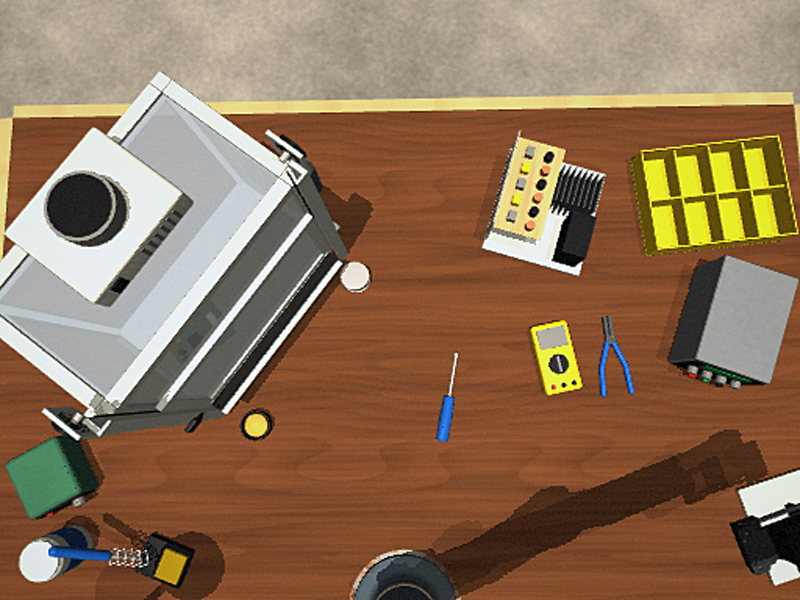

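The side view shows the lip's front edge from about (228,235) to (413,243) and the arrow at (203,194). The top view shows the lip from (222,411) to (343,260) and the arrow at (195,423). I'll zoom in on both.

```bash
python3 - <<'E'
import pickle,cv2
d=pickle.load(open("c0.pkl","rb"))
a=d["side"]["frame"][105:195,115:290];b=d["top"]["frame"][150:285,105:240]
cv2.imwrite("pics/z_side.png",cv2.resize(a[:,:,::-1],None,fx=4.5,fy=4.5,interpolation=cv2.INTER_CUBIC))
cv2.imwrite("pics/z_top.png",cv2.resize(b[:,:,::-1],None,fx=4.4,fy=4.4,interpolation=cv2.INTER_CUBIC))
E
```

```text
(no output)
```

View pics/z_side.png

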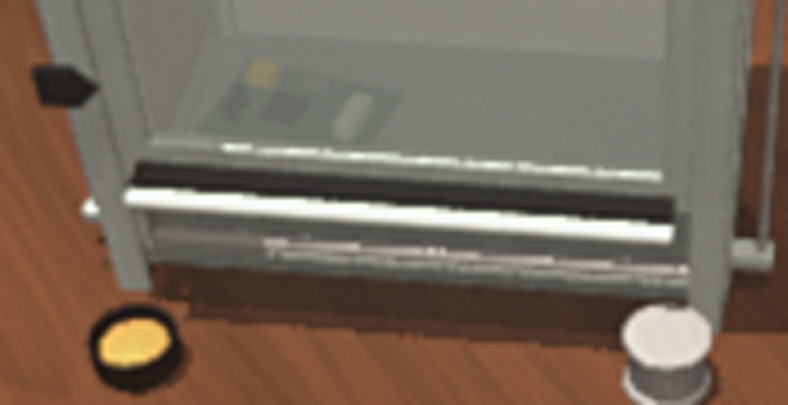

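View pics/z_top.png

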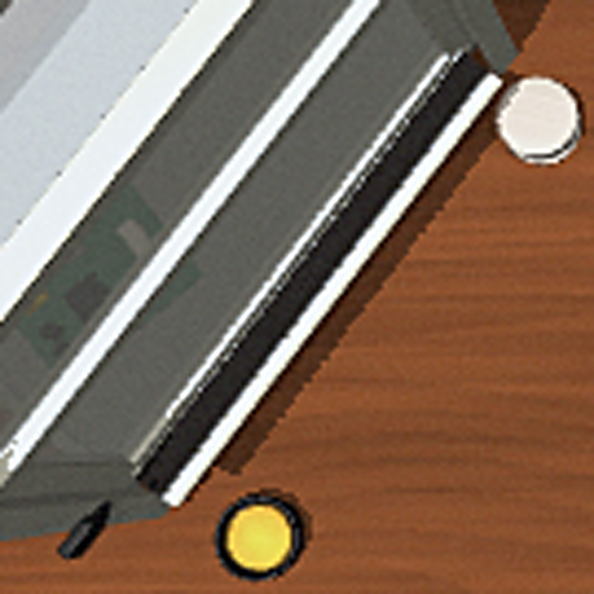

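The side crop puts the lip's white front band between (127,188–206) and (672,225–243), with the arrow point at (98,87). In the top crop the band ends are near (171,499) and (494,77), with the arrow tip near (108,506). Next I'll fit the hood pose.

```bash
cat > fit.py <<'E'
import pickle,numpy as np
from scipy.optimize import least_squares
d=pickle.load(open("c0.pkl","rb"))
def px(c,X):
    f=192/np.tan(np.radians(c["vertical_fov"]/2));p=c["R"]@X+c["t"];return np.array([c["cx"],c["cy"]])+f*p[:2]/p[2],f/p[2]
un={"side":lambda p:(np.array(p)+.5)/4.5-.5+[115,105],"top":lambda p:(np.array(p)+.5)/4.4-.5+[105,150]}
obs={"side":dict(b=[(130,189),(672,224)],s=[(127,206),(672,243)],a=(98,87)),"top":dict(b=[(162,491),(487,72)],s=[(180,507),(501,82)],a=(108,506))}
def H(p,l):
    c,s=np.cos(p[3]),np.sin(p[3]);return np.array([p[0]+c*l[0]-s*l[1],p[1]+s*l[0]+c*l[1],l[2]])
def res(p):
    r=[]
    for n in obs:
        c=d[n]
        for i,y in enumerate((.19,-.19)):
            r.append(px(c,H(p,[-.188,y,p[2]+.006]))[0]-un[n](obs[n]["b"][i]))
        A=[px(c,H(p,[-.191,y,p[2]])) for y in(.19,-.19)]
        t=A[1][0]-A[0][0];t/=np.linalg.norm(t);nrm=np.array([-t[1],t[0]])
        for i in(0,1): r.append(A[i][0]+nrm*A[i][1]*.006-un[n](obs[n]["s"][i]))
        r.append(px(c,p[4:7])[0]-un[n](obs[n]["a"]))
    return np.concatenate(r)
if __name__=="__main__":
    o=least_squares(res,[.75,.45,.1,.7,.5,.5,.2],x_scale=.1);p=o.x
    print(p.round(4),o.fun.round(2))
    c,s=np.cos(p[3]),np.sin(p[3]);v=p[4:6]-p[:2]
    print("arrow in hood",c*v[0]+s*v[1],-s*v[0]+c*v[1],p[6],"lip_mid",H(p,[-.197,0,p[2]]),"rise",p[6]-p[2])
E
python3 fit.py
```

```text
[0.6763 0.3926 0.114  0.9233 0.4097 0.3692 0.2023] [ 0.06 -0.11  0.44  0.25  0.71  0.09  0.19  0.07 -0.14  0.01  0.19  1.71
  0.4  -0.08 -1.05 -0.24 -0.33 -0.3   0.04 -0.13]
arrow in hood -0.1795152360311585 0.19849196679372125 0.20229379251653604 lip_mid [0.55751643 0.23549291 0.11404501] rise 0.08824877995579936
```

Fit: lip at z≈0.114, arrow at z≈0.202, hood yaw 0.923, lip_mid at (0.558, 0.235). The move rows can't tilt a downward-pointing tool, so I'll check in free space whether the arm tilts at its reach limit.

```bash
python3 -m creep '[{"travel":[0,0,-6],"turn":0,"fingers":1},{"travel":[0,0,-6],"turn":0,"fingers":1},{"travel":[0,0,-6],"turn":0,"fingers":1},{"travel":[0,6,0],"turn":0,"fingers":1},{"travel":[0,6,0],"turn":0,"fingers":1},{"travel":[0,6,0],"turn":0,"fingers":1},{"travel":[0,6,0],"turn":0,"fingers":1},{"travel":[0,6,0],"turn":0,"fingers":1}]' 20; python3 -c "
from rig import *
print(state())"
```

```text
t: 1.1
position: [0.2796, -0.8649, 0.3616]
tcp_rot: [0.003, 0.989, 0.147, 0.004]
force: [17.5, -33.8, 79.4]
grip_width: 0.0148
finger_force: 0.0
{'t': 1.1, 'joint_pos': array([ 1.21178511,  1.04832591,  0.04541325,  0.10000297, -0.05010442,
        1.98655681, -0.06212708]), 'joint_velocities': array([ 0.15177605,  0.4026526 , -0.99306   , -0.05940996,  0.72806977,
        0.68952007, -0.16373762]), 'effort': array([  9.07234132, -66.03301764,   4.75437105, -34.39817548,
        -0.30698461,   0.77661943,   0.23061347]), 'position': array([ 0.27962592, -0.86485806,  0.36164003]), 'tcp_rot': array([0.00267268, 0.98914955, 0.14683836, 0.00381114]), 'force': array([ 17.50261439, -33.75341884,  79.40102579]), 'moment': array([-3.81142893, -2.17984541, -0.35811633]), 'finger_force': 0.0, 'grip_width': 0.014818561868856755}
```

At the reach limit it stops without any useful tilt, and the force jumps, so I won't use that again. Retreating gently.

```bash
python3 -m creep '[{"travel":[0,0,0],"turn":0,"fingers":1},{"travel":[0,-1,0],"turn":0,"fingers":1},{"travel":[0,-2,0],"turn":0,"fingers":1},{"travel":[0,-3,0],"turn":0,"fingers":1},{"travel":[0,-3,0],"turn":-0.1,"fingers":1},{"travel":[0,-3,0],"turn":-0.1,"fingers":1},{"travel":[0,-2,0],"turn":-0.1,"fingers":1},{"travel":[0,0,0],"turn":0,"fingers":1}]' 20; cat > go.py <<'E'
from rig import *
import numpy as np,sys
from scipy.spatial.transform import Rotation as R
s=state();q=s["tcp_rot"];M=R.from_quat([q[1],q[2],q[3],q[0]]).as_matrix()
tgt=np.array(eval(sys.argv[1]))
print("cm in tool axes",(M.T@(tgt-s["position"])*100).round(2),"turn to hood",round(float(np.arctan2(M[1,0],M[0,0])-.9233),3),"down",M[:,2].round(3),"r",np.hypot(*s["position"][:2]).round(3),"F",s["force"].round(1),"q",s["joint_pos"].round(2))
E
python3 go.py '[.5216,.1882,.30]'
```

```text
t: 2.1
position: [0.2332, -0.7322, 0.3693]
tcp_rot: [0.009, 0.956, 0.294, 0.008]
force: [-0.1, -0.9, -0.0]
grip_width: 0.0005
finger_force: 0.0
cm in tool axes [ 75.53 -60.04   6.38] turn to hood -0.326 down [ 0.02  -0.012 -1.   ] r 0.768 F [-0.1 -0.9 -0. ] q [ 1.24  0.56 -0.05  0.99  0.01  1.57  0.23]
```

The small tilt (1.3°) persisted, so poses beyond the wrist range do change the orientation. j2+j4+j6=π means tool down. Rising against the j6 limit should therefore swing the fingertips outward, which would let me push truly from below. I'll test this slowly in free air.

```bash
python3 -m creep '[{"travel":[0,0,-2],"turn":0,"fingers":1},{"travel":[0,0,-3],"turn":0,"fingers":1},{"travel":[0,0,-4],"turn":0,"fingers":1},{"travel":[0,0,-4],"turn":0,"fingers":1},{"travel":[0,0,-4],"turn":0,"fingers":1},{"travel":[0,0,-4],"turn":0,"fingers":1},{"travel":[0,0,-3],"turn":0,"fingers":1},{"travel":[0,0,-2],"turn":0,"fingers":1}]'; python3 go.py '[.5216,.1882,.30]'
```

```text
t: 3.1
position: [0.2205, -0.7014, 0.5814]
tcp_rot: [0.036, 0.955, 0.294, 0.008]
force: [0.6, -0.1, 0.0]
grip_width: 0.0006
finger_force: 0.0
cm in tool axes [ 75.13 -58.45  23.51] turn to hood -0.325 down [ 0.036 -0.064 -0.997] r 0.735 F [ 0.6 -0.1  0. ] q [ 1.15  0.57  0.21  0.52 -0.15  1.99  0.28]
```

It works: the fingers are tilting outward, with no force spike. Continuing up.

```bash
python3 -m creep '[{"travel":[0,0,-3],"turn":0,"fingers":1},{"travel":[0,0,-4],"turn":0,"fingers":1},{"travel":[0,0,-4],"turn":0,"fingers":1},{"travel":[0,0,-4],"turn":0,"fingers":1},{"travel":[0,0,-4],"turn":0,"fingers":1},{"travel":[0,0,-4],"turn":0,"fingers":1},{"travel":[0,0,-3],"turn":0,"fingers":1},{"travel":[0,0,-2],"turn":0,"fingers":1}]'; python3 go.py '[.5216,.1882,.30]'
```

```text
t: 4.1
position: [0.1883, -0.6085, 0.717]
tcp_rot: [0.126, 0.948, 0.292, 0.009]
force: [0.6, -0.1, -0.6]
grip_width: 0.0004
finger_force: 0.0
cm in tool axes [ 74.25 -55.4   24.78] turn to hood -0.334 down [ 0.09  -0.233 -0.968] r 0.637 F [ 0.6 -0.1 -0.6] q [ 1.08  0.34  0.27  0.57 -0.13  1.99  0.28]
```

It's 14.5° now, but only radially. Before choosing a posture I'll fit a quick kinematic model from the logged joint and pose pairs to see which tilt is possible at the lip.

```bash
cat > kin.py <<'E'
import numpy as np,itertools
from scipy.spatial.transform import Rotation as R
from scipy.optimize import least_squares
from rig import *
D=[([1.215,.469,-.049,1.532,.024,1.141,-.082],[.21652,-.63868,.19167],[-.0009,.98668,.1627,-.0002]),
([1.21178511,1.04832591,.04541325,.10000297,-.05010442,1.98655681,-.06212708],[.27962592,-.86485806,.36164003],[.00267268,.98914955,.14683836,.00381114]),
([1.24,.56,-.05,.99,.01,1.57,.23],[.2332,-.7322,.3693],[.009,.956,.294,.008]),
([1.15,.57,.21,.52,-.15,1.99,.28],[.2205,-.7014,.5814],[.036,.955,.294,.008])]
s=state();D.append((s["joint_pos"],s["position"],s["tcp_rot"]))
def fk(q,P,S):
    h,L1,L2,L3,a,y0,r0=P
    A=R.from_euler('z',S[0]*q[0]+y0)*R.from_euler('y',q[1])
    p=np.array([0,0,h])+A.apply([0,0,L1]);A=A*R.from_euler('z',S[1]*q[2])
    p=p+A.apply([a,0,0]);A=A*R.from_euler('y',q[3]);p=p+A.apply([-a,0,L2])
    A=A*R.from_euler('z',S[2]*q[4])*R.from_euler('y',q[5]);p=p+A.apply([0,0,L3])
    A=A*R.from_euler('z',S[3]*q[6]+r0);return p,A
def err(P,S):
    r=[]
    for q,p,w in D:
        f,A=fk(np.asarray(q),P,S);r+=list((f-p)*5)+list((R.from_quat([w[1],w[2],w[3],w[0]]).inv()*A).as_rotvec())
    return np.array(r)
best=None
if __name__=="__main__":
    for S in itertools.product((1,-1),repeat=4):
        for y0 in (0,-2.4,3.1):
          for r0 in(0,1.6,3.1,-1.6):
            o=least_squares(err,[.3,.4,.4,.25,0,y0,r0],args=(S,))
            if best is None or o.cost<best[0]: best=(o.cost,S,o.x,o.fun)
    print(best[0],best[1],best[2].round(4));print(np.abs(best[3].reshape(-1,6)).max(0).round(4))
    np.save("kin.npy",np.r_[best[1],best[2]])
E
python3 kin.py; python3 -c "
from rig import *
print(state()['joint_pos'],state()['position'],state()['tcp_rot'])"
```

```text
0.0019479287299383932 (-1, -1, -1, -1) [ 2.4650e-01  5.5200e-01  4.6970e-01  3.5180e-01 -1.6000e-03 -5.5600e-02
 -4.7671e+00]
[0.0398 0.0125 0.012  0.004  0.0134 0.0052]
[ 1.07948781  0.33783806  0.27467626  0.57456499 -0.1321765   1.98575299
  0.28488376] [ 0.18827304 -0.60848906  0.71695099] [0.12559181 0.94824095 0.29153318 0.00861433]
```

```bash
cat > ik.py <<'E'
from kin import *
K=np.load("kin.npy");S=K[:4];P=K[4:]
lo=np.array([-2.59,-.33,-1.39,.1,-1.04,.21,-2.66])+.03;hi=np.array([2.59,1.99,1.29,2.45,4.18,1.99,2.66])-.03
def ik(p,T,az,q0,rollfree=True):
    z=np.array([np.sin(T)*np.cos(az),np.sin(T)*np.sin(az),-np.cos(T)])
    def e(q):
        f,A=fk(q,P,S);return np.r_[(f-p)*5,(A.apply([0,0,1])-z)*2,(q-q0)*.002]
    o=least_squares(e,np.clip(q0,lo+.01,hi-.01),bounds=(lo,hi));return np.linalg.norm(e(o.x)[:6]),o.x
if __name__=="__main__":
    rng=np.random.default_rng(0)
    for y in(0,-.1):
      for az in(.3,.6,.92):
        p0=np.array([.6763-.185*.603-y*.797,.3926-.185*.797+y*.603,.10])
        for T in(.4,.6,.8,1.,1.2,1.4):
          out={}
          for k in range(24):
            q0=rng.uniform(lo,hi);q0[0]=-np.arctan2(p0[1],p0[0])+rng.normal()*.4;q0[4]=rng.choice([0,1.5,3.]);q0[2]*=.6
            r,q=ik(p0,T,az,q0)
            if r<.01: out.setdefault(int(round(q[4]/.8)),q.round(2))
          print(y,az,T,{k:list(map(float,v)) for k,v in out.items()} if out else None)
E
python3 ik.py
```

```text
0 0.3 0.4 {2: [0.47, 0.73, -1.36, 2.1, 1.29, 0.87, 0.56], 1: [0.04, 0.37, -0.65, 2.1, 0.73, 0.44, -1.92], 0: [-0.82, 0.33, 0.39, 2.1, -0.22, 0.35, 2.46]}
0 0.3 0.6 {2: [-0.1, 0.31, -0.49, 2.25, 1.54, 0.24, 1.4]}
0 0.3 0.8 {3: [-0.44, 0.32, -0.12, 2.39, 2.7, 0.39, -1.74]}
0 0.3 1.0 None
0 0.3 1.2 None
0 0.3 1.4 None
0 0.6 0.4 {1: [0.27, 0.43, -0.85, 2.09, 0.63, 0.42, 0.21], 0: [0.1, 0.37, -0.63, 2.09, 0.37, 0.37, -2.41], -1: [-0.58, 0.32, 0.2, 2.09, -0.44, 0.38, 2.27]}
0 0.6 0.6 {2: [0.44, 0.46, -1.01, 2.24, 1.47, 0.24, -2.37]}
0 0.6 0.8 {4: [0.35, 0.44, -0.83, 2.38, 2.95, 0.33, 1.48], 5: [-0.49, 0.33, 0.18, 2.38, 3.85, 0.44, 0.4], 3: [0.67, 0.8, -1.36, 2.38, 2.2, 0.61, -0.94]}
0 0.6 1.0 None
0 0.6 1.2 None
0 0.6 1.4 None
0 0.92 0.4 {1: [0.61, 0.77, -1.36, 2.05, 1.0, 0.7, 1.71], 0: [0.11, 0.38, -0.54, 2.05, -0.08, 0.43, -1.3], -1: [-0.61, 0.35, 0.34, 2.05, -0.73, 0.55, -2.38]}
0 0.92 0.6 {-1: [0.24, 0.38, -0.59, 2.18, -0.79, 0.24, 0.44], 1: [0.69, 0.71, -1.28, 2.18, 1.11, 0.36, -0.82], 2: [0.72, 0.78, -1.36, 2.18, 1.22, 0.44, 2.19]}
0 0.92 0.8 {2: [0.8, 0.83, -1.32, 2.29, 1.92, 0.24, 
[... 1432 characters left out ...]
14]}
-0.1 0.6 1.2 {5: [0.13, 0.64, -0.22, 2.4, 3.73, 1.03, -0.74], 4: [0.91, 1.35, -1.36, 2.4, 2.92, 0.77, 0.16]}
-0.1 0.6 1.4 {5: [0.14, 0.82, -0.19, 2.41, 3.77, 1.38, 2.08]}
-0.1 0.92 0.4 {0: [0.19, 0.47, -0.5, 1.9, -0.1, 0.52, -0.76], 1: [0.68, 0.89, -1.36, 1.9, 0.98, 0.8, -2.51], -1: [-0.27, 0.43, 0.1, 1.9, -0.59, 0.6, -0.59]}
-0.1 0.92 0.6 {-1: [0.4, 0.5, -0.65, 2.02, -0.47, 0.33, -1.69], 1: [0.77, 0.85, -1.3, 2.02, 0.97, 0.48, -0.79], 0: [0.53, 0.56, -0.84, 2.02, -0.08, 0.3, 0.3]}
-0.1 0.92 0.8 {2: [0.87, 0.91, -1.29, 2.12, 1.21, 0.24, -0.87]}
-0.1 0.92 1.0 None
-0.1 0.92 1.2 {5: [-0.64, 0.98, 1.0, 2.23, 4.15, 1.76, -2.03]}
-0.1 0.92 1.4 {5: [-0.33, 0.93, 0.59, 2.23, 4.15, 1.76, 2.42]}
```

The model shows that a tilt of about 30–35° with heading ≈0.92 is reachable in the present wrist branch at hood y≈-0.1. That's enough to get the fingers under the lip's edge. The tilt follows the base azimuth, so I'll carry the tool round to azimuth ≈1.25 and gain the tilt there.

```bash
python3 go.py '[.50,-.20,.64]'; python3 -m creep '[{"travel":[2,-2,0],"turn":-0.1,"fingers":1},{"travel":[4,-3,1],"turn":-0.15,"fingers":1},{"travel":[4.5,-2.5,1],"turn":-0.08,"fingers":1},{"travel":[5,-2,0],"turn":0,"fingers":1},{"travel":[5,-2,0],"turn":0,"fingers":1},{"travel":[5,-2,0],"turn":0,"fingers":1},{"travel":[5,-2,0],"turn":0,"fingers":1},{"travel":[5,-1,0],"turn":0,"fingers":1}]'; python3 go.py '[.50,.25,.64]';python3 go.py '[.17,.52,.64]'
```

```text
cm in tool axes [ 48.98 -17.32   0.72] turn to hood -0.334 down [ 0.09  -0.233 -0.968] r 0.637 F [ 0.6 -0.1 -0.6] q [ 1.08  0.34  0.27  0.57 -0.13  1.99  0.28]
t: 5.1
position: [0.2999, -0.2405, 0.6172]
tcp_rot: [0.125, 0.888, 0.443, -0.012]
force: [1.0, -0.1, 0.3]
grip_width: 0.0004
finger_force: 0.0
cm in tool axes [ 50.3  -11.96 -11.79] turn to hood -0.011 down [ 0.089 -0.232 -0.969] r 0.384 F [ 1.  -0.1  0.3] q [ 0.67 -0.21 -0.18  1.41  0.13  1.75 -0.12]
cm in tool axes [ 51.45 -53.57 -20.99] turn to hood -0.011 down [ 0.089 -0.232 -0.969] r 0.384 F [ 1.  -0.1  0.3] q [ 0.67 -0.21 -0.18  1.41  0.13  1.75 -0.12]
```

```bash
python3 -m creep '[{"travel":[5,0,-2],"turn":0,"fingers":1},{"travel":[5,0,-1],"turn":0,"fingers":1},{"travel":[5,-1,-1],"turn":0,"fingers":1},{"travel":[5,-3,-1],"turn":0,"fingers":1},{"travel":[5,-4,-1],"turn":0,"fingers":1},{"travel":[4,-5,-1],"turn":0,"fingers":1},{"travel":[4,-5,-1],"turn":0,"fingers":1},{"travel":[4,-5,-1],"turn":0,"fingers":1}]'; python3 go.py '[.17,.54,.66]'
```

```text
t: 6.1
position: [0.3353, 0.1937, 0.6082]
tcp_rot: [0.125, 0.888, 0.443, -0.012]
force: [2.1, 1.6, -0.6]
grip_width: 0.0003
finger_force: 0.0
cm in tool axes [ 16.43 -31.91 -14.53] turn to hood -0.011 down [ 0.09  -0.232 -0.969] r 0.387 F [ 2.1  1.6 -0.6] q [ 0.34 -0.04 -1.09  1.26  0.22  1.98 -1.31]
```

```bash
python3 -m creep '[{"travel":[2,-4,-2],"turn":0,"fingers":1},{"travel":[2,-4,-2],"turn":0,"fingers":1},{"travel":[2,-4,-2],"turn":0,"fingers":1},{"travel":[2,-4,-2],"turn":0,"fingers":1},{"travel":[2,-4,-2],"turn":0,"fingers":1},{"travel":[2,-4,-2],"turn":0,"fingers":1},{"travel":[2,-4,-2],"turn":0,"fingers":1},{"travel":[2,-4,-2],"turn":0,"fingers":1}]'; python3 go.py '[.17,.54,.66]'
```

```text
t: 7.1
position: [0.2318, 0.3591, 0.5846]
tcp_rot: [0.112, 0.886, 0.449, 0.015]
force: [-0.6, -0.1, 0.5]
grip_width: 0.0005
finger_force: 0.0
cm in tool axes [ 10.22 -13.65 -11.47] turn to hood 0.006 down [ 0.127 -0.185 -0.975] r 0.427 F [-0.6 -0.1  0.5] q [-0.77  0.05 -0.5   1.25  0.22  1.99 -1.83]
```

```bash
python3 -m creep '[{"travel":[2,-2,-3],"turn":0,"fingers":1},{"travel":[2,-2,-3],"turn":0,"fingers":1},{"travel":[2,-2,-4],"turn":0,"fingers":1},{"travel":[2,-2,-4],"turn":0,"fingers":1},{"travel":[2,-2,-4],"turn":0,"fingers":1},{"travel":[2,-2,-4],"turn":0,"fingers":1},{"travel":[2,-1,-4],"turn":0,"fingers":1},{"travel":[2,-1,-4],"turn":0,"fingers":1}]'; python3 go.py '[.17,.54,.66]'
```

```text
t: 8.1
position: [0.2549, 0.487, 0.6015]
tcp_rot: [0.088, 0.885, 0.456, 0.027]
force: [0.5, -0.8, -0.7]
grip_width: 0.0003
finger_force: 0.0
cm in tool axes [-0.82 -8.77 -7.53] turn to hood 0.026 down [ 0.129 -0.13  -0.983] r 0.55 F [ 0.5 -0.8 -0.7] q [-1.77  0.28  0.77  1.   -0.01  1.99 -1.64]
```

```bash
python3 -m creep '[{"travel":[0,-1,-4],"turn":0,"fingers":1},{"travel":[0,-1,-4],"turn":0,"fingers":1},{"travel":[0,-1,-4],"turn":0,"fingers":1},{"travel":[0,-1,-4],"turn":0,"fingers":1},{"travel":[0,0,-4],"turn":0,"fingers":1},{"travel":[0,0,-4],"turn":0,"fingers":1},{"travel":[0,0,-4],"turn":0,"fingers":1},{"travel":[0,0,-4],"turn":0,"fingers":1}]'; python3 go.py '[.17,.54,.66]'
```

```text
t: 9.1
position: [0.1493, 0.4893, 0.7313]
tcp_rot: [0.006, 0.86, 0.489, 0.147]
force: [-0.2, -0.6, -0.4]
grip_width: 0.0001
finger_force: 0.0
cm in tool axes [ 3.49 -2.01  8.04] turn to hood 0.131 down [ 0.259  0.134 -0.957] r 0.512 F [-0.2 -0.6 -0.4] q [-2.42  0.19  1.29  0.87  0.    1.99 -1.7 ]
```

The tilt is heading the right way. Once more.

```bash
python3 -m creep '[{"travel":[0,0,-3],"turn":0,"fingers":1},{"travel":[0,0,-4],"turn":0,"fingers":1},{"travel":[0,0,-4],"turn":0,"fingers":1},{"travel":[0,0,-4],"turn":0,"fingers":1},{"travel":[0,0,-4],"turn":0,"fingers":1},{"travel":[0,0,-3],"turn":0,"fingers":1}]'; python3 go.py '[.17,.54,.66]'
```

```text
t: 9.85
position: [0.1267, 0.4814, 0.8071]
tcp_rot: [-0.048, 0.844, 0.489, 0.212]
force: [0.4, 0.7, -0.6]
grip_width: 0.0003
finger_force: 0.0
cm in tool axes [ 0.62 -1.21 16.36] turn to hood 0.157 down [ 0.311  0.29  -0.905] r 0.498 F [ 0.4  0.7 -0.6] q [-2.59  0.12  1.29  0.74  0.12  1.99 -1.77]
```

```bash
python3 go.py '[.30,.30,.72]'; python3 -m creep '[{"travel":[0,2,2],"turn":0,"fingers":1},{"travel":[0,4,3],"turn":0,"fingers":1},{"travel":[0,4,2],"turn":0,"fingers":1},{"travel":[0,4,1],"turn":0,"fingers":1},{"travel":[0,4,1],"turn":0,"fingers":1},{"travel":[0,4,0],"turn":0,"fingers":1},{"travel":[0,4,0],"turn":0,"fingers":1},{"travel":[0,4,0],"turn":0,"fingers":1}]'; python3 go.py '[.40,.10,.65]'; python3 go.py '[.55,.05,.40]'
```

```text
cm in tool axes [-10.68  22.95   8.02] turn to hood 0.157 down [ 0.311  0.29  -0.905] r 0.498 F [ 0.4  0.7 -0.6] q [-2.59  0.12  1.29  0.74  0.12  1.99 -1.77]
t: 10.85
position: [0.4107, 0.3508, 0.7628]
tcp_rot: [-0.048, 0.845, 0.489, 0.212]
force: [0.4, 0.1, 0.2]
grip_width: 0.0006
finger_force: 0.0
cm in tool axes [-25.24  10.65   2.64] turn to hood 0.155 down [ 0.311  0.289 -0.906] r 0.54 F [0.4 0.1 0.2] q [-2.53 -0.27  1.2   0.92  0.49  1.87 -1.56]
cm in tool axes [-32.91  22.8   28.5 ] turn to hood 0.155 down [ 0.311  0.289 -0.906] r 0.54 F [0.4 0.1 0.2] q [-2.53 -0.27  1.2   0.92  0.49  1.87 -1.56]
```

```bash
python3 -m creep '[{"travel":[-3,1,0],"turn":0,"fingers":1},{"travel":[-4,2,0],"turn":0,"fingers":1},{"travel":[-4,2,0],"turn":0,"fingers":1},{"travel":[-4,2,1],"turn":0,"fingers":1},{"travel":[-4,2,1],"turn":0,"fingers":1},{"travel":[-4,2,1],"turn":0,"fingers":1},{"travel":[-3,2,2],"turn":0,"fingers":1},{"travel":[-2,2,3],"turn":0,"fingers":1}]'; python3 go.py '[.55,.05,.40]'
```

```text
t: 11.85
position: [0.4414, 0.0972, 0.6112]
tcp_rot: [-0.047, 0.845, 0.488, 0.212]
force: [0.4, 0.4, 0.2]
grip_width: 0.0007
finger_force: 0.0
cm in tool axes [-7.65  8.94 21.16] turn to hood 0.154 down [ 0.313  0.287 -0.905] r 0.452 F [0.4 0.4 0.2] q [-0.99 -0.32  0.54  1.49  0.04  1.51 -0.95]
```

```bash
python3 -m creep '[{"travel":[-1,1,3],"turn":0.05,"fingers":1},{"travel":[-1,1,4],"turn":0.1,"fingers":1},{"travel":[-1,1,4],"turn":0,"fingers":1},{"travel":[-1,1,4],"turn":0,"fingers":1},{"travel":[-1,1,4],"turn":0,"fingers":1},{"travel":[-1,1,4],"turn":0,"fingers":1},{"travel":[-1,1,3],"turn":0,"fingers":1},{"travel":[0,0,2],"turn":0,"fingers":1}]'; python3 go.py '[.565,.130,.19]';python3 go.py '[.565,.130,.09]'
```

```text
t: 12.85
position: [0.546, 0.0853, 0.3322]
tcp_rot: [-0.063, 0.879, 0.425, 0.206]
force: [-0.4, 0.1, -0.6]
grip_width: 0.0
finger_force: 0.0
cm in tool axes [-1.64 -2.26 14.76] turn to hood -0.008 down [ 0.309  0.286 -0.907] r 0.553 F [-0.4  0.1 -0.6] q [-1.04 -0.09  0.93  1.94 -0.23  0.92 -0.66]
cm in tool axes [-5.79 -2.9  23.83] turn to hood -0.008 down [ 0.309  0.286 -0.907] r 0.553 F [-0.4  0.1 -0.6] q [-1.04 -0.09  0.93  1.94 -0.23  0.92 -0.66]
```

```bash
python3 -m creep '[{"travel":[-0.5,-0.3,2],"turn":0,"fingers":1},{"travel":[-0.8,-0.4,3],"turn":0,"fingers":1},{"travel":[-0.8,-0.4,4],"turn":0,"fingers":1},{"travel":[-0.8,-0.4,4],"turn":0,"fingers":1},{"travel":[-0.8,-0.4,4],"turn":0,"fingers":1},{"travel":[-0.8,-0.4,3],"turn":0,"fingers":1},{"travel":[-0.8,-0.4,2],"turn":0,"fingers":1},{"travel":[0,0,0],"turn":0,"fingers":1}]'; python3 go.py '[.565,.130,.09]'
python3 - <<'E'
from rig import *
import cv2
c=capture("side");cv2.imwrite("pics/s2.png",cv2.resize(c["frame"][90:290,90:350][:,:,::-1],None,fx=3,fy=3,interpolation=cv2.INTER_CUBIC))
E
```

```text
t: 13.85
position: [0.5629, 0.1282, 0.1088]
tcp_rot: [-0.064, 0.879, 0.426, 0.205]
force: [-0.3, 0.3, 0.8]
grip_width: 0.0006
finger_force: 0.0
cm in tool axes [-0.53 -0.07  1.83] turn to hood -0.006 down [ 0.306  0.286 -0.908] r 0.577 F [-0.3  0.3  0.8] q [-0.8   0.34  0.78  2.18 -1.01  0.6   0.08]
```

View pics/s2.png

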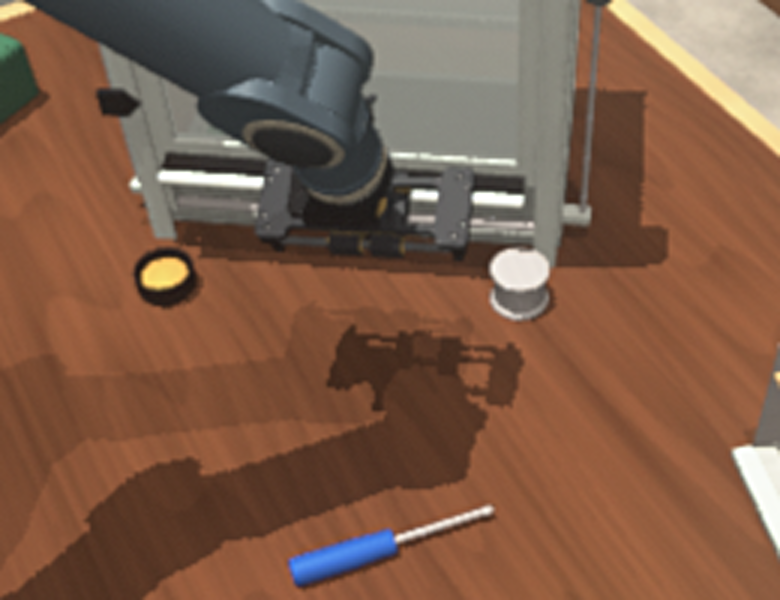

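The gripper stands square in front of the lip at hood y≈-0.07, fingers tilted under it. Lowering, then going in 7 cm.

```bash
python3 -m creep '[{"travel":[-0.5,-0.1,1.1],"turn":0,"fingers":1},{"travel":[-0.5,-0.1,1.1],"turn":0,"fingers":1},{"travel":[1.1,0,0.5],"turn":0,"fingers":1},{"travel":[1.4,0,0.6],"turn":0,"fingers":1},{"travel":[1.4,0,0.6],"turn":0,"fingers":1},{"travel":[1.4,0,0.6],"turn":0,"fingers":1},{"travel":[1.1,0,0.5],"turn":0,"fingers":1},{"travel":[0,0,0],"turn":0,"fingers":1}]'; cat >> go.py <<'E'
v=s["position"][:2]-[.6763,.3926];c,n=np.cos(.9233),np.sin(.9233)
print("hood x,y,z",(c*v[0]+n*v[1]).round(4),(-n*v[0]+c*v[1]).round(4),s["position"][2].round(4))
E
python3 go.py '[.613,.1934,.09]'
```

```text
t: 14.9
position: [0.608, 0.1842, 0.0877]
tcp_rot: [-0.063, 0.878, 0.426, 0.207]
force: [0.4, -0.3, 0.8]
grip_width: 0.0005
finger_force: 0.0
cm in tool axes [ 1.03 -0.18  0.21] turn to hood -0.004 down [ 0.309  0.288 -0.906] r 0.635 F [ 0.4 -0.3  0.8] q [-0.71  0.42  0.57  2.08 -1.01  0.53 -0.03]
hood x,y,z -0.2074 -0.0712 0.0877
```

```bash
python3 -m creep '[{"travel":[0.4,0,0.2],"turn":0,"fingers":1},{"travel":[0.4,0,0.2],"turn":0,"fingers":1},{"travel":[0.1,0,-0.3],"turn":0,"fingers":1},{"travel":[0.1,0,-0.3],"turn":0,"fingers":1},{"travel":[0.1,0,-0.3],"turn":0,"fingers":1},{"travel":[0.1,0,-0.3],"turn":0,"fingers":1}]';python3 go.py '[.613,.1934,.09]'
```

```text
t: 15.65
position: [0.6117, 0.1892, 0.1005]
tcp_rot: [-0.063, 0.879, 0.426, 0.207]
force: [0.1, 0.0, -0.1]
grip_width: 0.0007
finger_force: 0.0
cm in tool axes [-0.07 -0.23  1.11] turn to hood -0.006 down [ 0.31   0.288 -0.906] r 0.64 F [ 0.1  0.  -0.1] q [-0.73  0.41  0.6   2.06 -0.97  0.55 -0.09]
hood x,y,z -0.2011 -0.0712 0.1005
```

```bash
python3 -m creep '[{"travel":[0.2,0,0.1],"turn":0,"fingers":1},{"travel":[0.2,0,0.1],"turn":0,"fingers":1},{"travel":[0.1,0,-0.2],"turn":0,"fingers":1},{"travel":[0.1,0,-0.2],"turn":0,"fingers":1},{"travel":[0.1,0,-0.2],"turn":0,"fingers":1},{"travel":[0.1,0,-0.2],"turn":0,"fingers":1}]';python3 go.py '[.613,.1934,.09]'
```

```text
t: 16.4
position: [0.6144, 0.1934, 0.1091]
tcp_rot: [-0.063, 0.879, 0.426, 0.207]
force: [-0.1, -1.2, 0.4]
grip_width: 0.0006
finger_force: 0.0
cm in tool axes [-0.87 -0.23  1.69] turn to hood -0.006 down [ 0.31   0.288 -0.906] r 0.644 F [-0.1 -1.2  0.4] q [-0.76  0.4   0.62  2.05 -0.94  0.56 -0.12]
hood x,y,z -0.1963 -0.0708 0.1091
```

```bash
python3 - <<'E'
from rig import *
import cv2,numpy as np
c=capture("side");a=c["frame"][105:195,115:290]
c2=capture("top");b=c2["frame"][150:285,105:240]
A=cv2.resize(a[:,:,::-1],(788,405),interpolation=cv2.INTER_CUBIC)
cv2.imwrite("pics/s3.png",A);cv2.imwrite("pics/t3.png",cv2.resize(b[:,:,::-1],(594,594),interpolation=cv2.INTER_CUBIC))
E
```

```text
(no output)
```

View pics/s3.png

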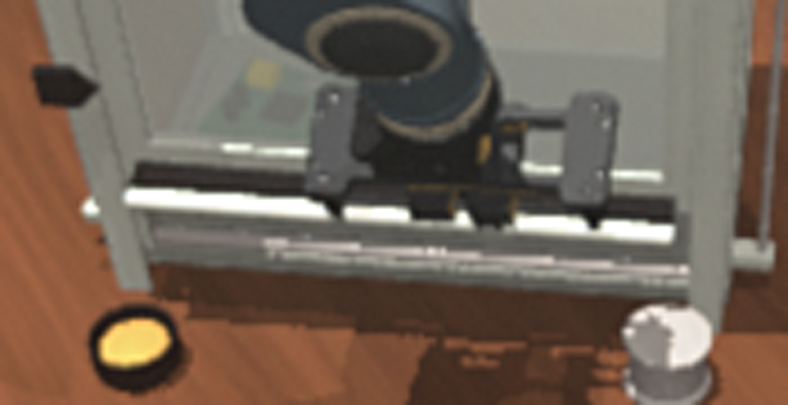

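```bash
python3 - <<'E'
from fit import *
import numpy as np
p=[.6763,.3926,.114,.9233]
z={"side":lambda u:(u+.5-[115,105])*4.5-.5,"top":lambda u:(u+.5-[105,150])*4.4-.5}
for n in z:
    f=lambda X:z[n](px(d[n],np.array(X))[0]).round(0)
    print(n,"TCP",f([.6144,.1934,.1091]),"lip_mid@-.07",f(H(p,[-.197,-.07,.114])),"bottom",f(H(p,[-.191,-.07,.108])))
    print(" finger front tip corners",[f(np.array([.6144,.1934,.1091])+H([0,0,0,.9233],[.0086,y,.004])) for y in(-.015,.015)])
E
```

```text
side TCP [500. 233.] lip_mid@-.07 [498. 229.] bottom [500. 229.]
 finger front tip corners [array([523., 222.]), array([480., 219.])]
top TCP [400. 212.] lip_mid@-.07 [399. 212.] bottom [394. 208.]
 finger front tip corners [array([402., 187.]), array([377., 221.])]
```

View pics/t3.png

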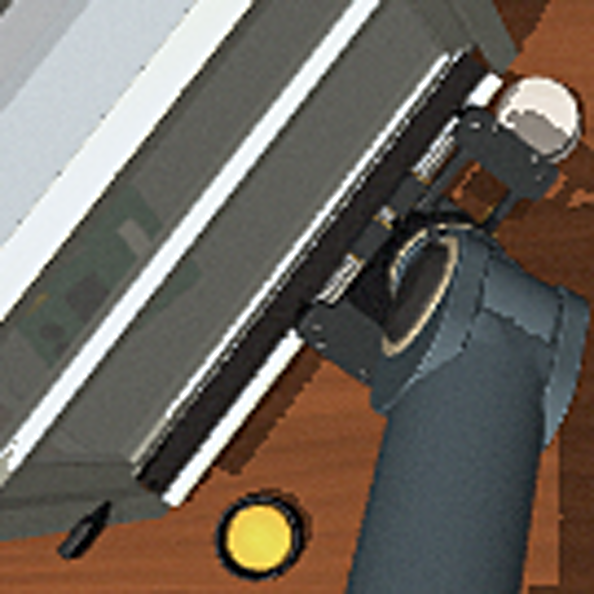

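The lip hasn't moved. The fingertips disappear beneath its edge at crop (490,222), so they are just under it, at first contact. Pushing up gently.

```bash
python3 -m creep '[{"travel":[0.1,0,-0.2],"turn":0,"fingers":1},{"travel":[0.1,0,-0.2],"turn":0,"fingers":1},{"travel":[0.1,0,-0.2],"turn":0,"fingers":1},{"travel":[0.1,0,-0.2],"turn":0,"fingers":1}]';python3 go.py '[.613,.1934,.09]'
```

```text
t: 17.0
position: [0.6141, 0.194, 0.118]
tcp_rot: [-0.063, 0.879, 0.426, 0.207]
force: [-0.0, 0.6, 0.3]
grip_width: 0.0009
finger_force: 0.0
cm in tool axes [-1.27 -0.23  2.49] turn to hood -0.006 down [ 0.31   0.288 -0.906] r 0.644 F [-0.   0.6  0.3] q [-0.77  0.39  0.64  2.04 -0.91  0.57 -0.15]
hood x,y,z -0.1959 -0.0702 0.118
```

```bash
cat > look.py <<'E'
from rig import *
import cv2,sys,numpy as np,pickle
c=capture("side");z=cv2.resize(c["frame"][105:195,115:290][:,:,::-1],(788,405),interpolation=cv2.INTER_CUBIC);cv2.imwrite(f"pics/{sys.argv[1]}.png",z)
d=pickle.load(open("c0.pkl","rb"))["side"]["frame"]
for f in(d,c["frame"]):
    print([float(np.argmax(np.diff(cv2.resize(f[105:195,115:290],(788,405),interpolation=cv2.INTER_CUBIC)[40:260,u].mean(1).astype(float))))+40 for u in(180,220,260)])
E
python3 look.py s4
```

```text
[190.0, 192.0, 195.0]
[190.0, 192.0, 195.0]
```

View pics/s4.png

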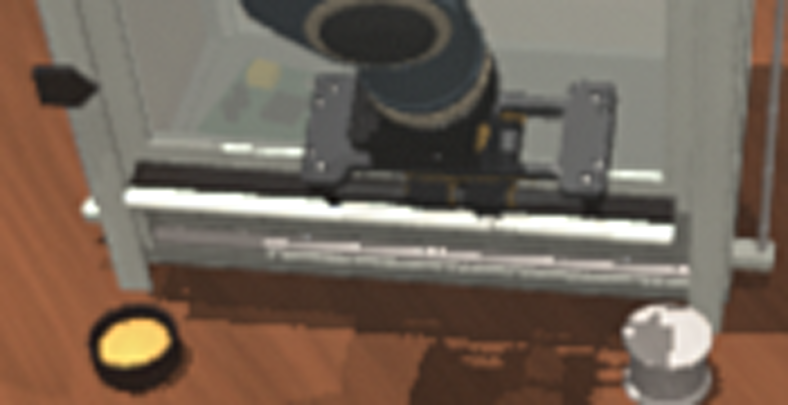

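The fingertips at crop (490,215) are in fact just in front of and above the band, and the lip hasn't moved, so they weren't deep enough under it. I'll back off, go lower, then go in further until I feel contact.

```bash
python3 -m creep '[{"travel":[-0.9,0,-0.4],"turn":0,"fingers":1},{"travel":[-0.9,0,-0.4],"turn":0,"fingers":1},{"travel":[-0.6,-0.1,1.3],"turn":0,"fingers":1},{"travel":[-0.6,-0.1,1.3],"turn":0,"fingers":1},{"travel":[-0.6,-0.1,1.3],"turn":0,"fingers":1},{"travel":[0.9,0,0.4],"turn":0,"fingers":1},{"travel":[0.9,0,0.4],"turn":0,"fingers":1},{"travel":[0,0,0],"turn":0,"fingers":1}]';python3 go.py '[.613,.1934,.09]'
```

```text
t: 18.05
position: [0.6145, 0.1941, 0.075]
tcp_rot: [-0.063, 0.879, 0.426, 0.207]
force: [0.6, -1.6, -1.1]
grip_width: 0.0003
finger_force: 0.8
cm in tool axes [ 0.49  0.03 -1.42] turn to hood -0.005 down [ 0.31   0.287 -0.906] r 0.644 F [ 0.6 -1.6 -1.1] q [-0.65  0.44  0.49  2.07 -1.    0.48 -0.05]
hood x,y,z -0.1956 -0.0704 0.075
```

```bash
python3 -m creep '[{"travel":[0.3,0,0.13],"turn":0,"fingers":1},{"travel":[0.3,0,0.13],"turn":0,"fingers":1},{"travel":[0.3,0,0.13],"turn":0,"fingers":1},{"travel":[0.2,0,0.1],"turn":0,"fingers":1},{"travel":[0,0,0],"turn":0,"fingers":1}]';python3 go.py '[.613,.1934,.09]'
```

```text
t: 18.68
position: [0.6154, 0.195, 0.0703]
tcp_rot: [-0.062, 0.881, 0.424, 0.2]
force: [-15.8, -17.3, 3.2]
grip_width: 0.0006
finger_force: 10.3
cm in tool axes [ 0.55  0.04 -1.92] turn to hood -0.011 down [ 0.301  0.279 -0.912] r 0.646 F [-15.8 -17.3   3.2] q [-0.66  0.45  0.5   2.06 -0.99  0.49 -0.07]
hood x,y,z -0.1943 -0.0706 0.0703
```

Firm contact, about 23 N horizontally with the finger flank on the lip edge. I'll ease back slightly and push up.

```bash
python3 -m creep '[{"travel":[-0.3,0,-0.4],"turn":0,"fingers":1},{"travel":[0,0,-0.3],"turn":0,"fingers":1},{"travel":[0.1,0,-0.3],"turn":0,"fingers":1},{"travel":[0.1,0,-0.3],"turn":0,"fingers":1},{"travel":[0.1,0,-0.3],"turn":0,"fingers":1},{"travel":[0.1,0,-0.3],"turn":0,"fingers":1}]';python3 go.py '[.613,.1934,.09]'; python3 look.py s5
```

```text
t: 19.42
position: [0.6153, 0.1949, 0.0912]
tcp_rot: [-0.061, 0.88, 0.425, 0.205]
force: [-2.4, -6.9, -2.4]
grip_width: 0.0005
finger_force: 3.8
cm in tool axes [-0.29 -0.09 -0.  ] turn to hood -0.008 down [ 0.309  0.283 -0.908] r 0.645 F [-2.4 -6.9 -2.4] q [-0.69  0.42  0.53  2.06 -0.94  0.51 -0.12]
hood x,y,z -0.1945 -0.0706 0.0912
[190.0, 192.0, 195.0]
[169.0, 173.0, 175.0]
```

The sash is rising: the edge is up 20 crop px. Adding a height estimator and continuing.

```bash
cat >> look.py <<'E'
from fit import px,H
from scipy.optimize import brentq
p=[.6763,.3926,.114,.9233];K=pickle.load(open("c0.pkl","rb"))["side"]
def row(z,u):
    a,b=[(px(K,H(p,[-.188,y,z+.006]))[0]+.5-[115,105])*4.5-.5 for y in(.19,-.19)]
    return a[1]+(u-a[0])*(b[1]-a[1])/(b[0]-a[0])
g=cv2.resize(c["frame"][105:195,115:290],(788,405),interpolation=cv2.INTER_CUBIC).astype(float).mean(2)
zs=[]
for u in(170,200,230,260):
    r=np.argmax(np.diff(g[20:260,u]))+20.5;zs.append(brentq(lambda z:row(z,u)-r,.05,.35))
print("lip z",np.round(zs,4),np.median(zs))
E
python3 -m creep '[{"travel":[0.17,0,-0.3],"turn":0,"fingers":1},{"travel":[0.17,0,-0.3],"turn":0,"fingers":1},{"travel":[0.17,0,-0.3],"turn":0,"fingers":1},{"travel":[0.17,0,-0.3],"turn":0,"fingers":1},{"travel":[0.17,0,-0.3],"turn":0,"fingers":1},{"travel":[0.17,0,-0.3],"turn":0,"fingers":1},{"travel":[0.17,0,-0.3],"turn":0,"fingers":1}]';python3 go.py '[.613,.1934,.09]'; python3 look.py s6
```

```text
t: 20.35
position: [0.6154, 0.1949, 0.1147]
tcp_rot: [-0.06, 0.88, 0.424, 0.205]
force: [-2.5, -12.0, -3.3]
grip_width: 0.0006
finger_force: 5.9
cm in tool axes [-1.26 -0.25  2.13] turn to hood -0.01 down [ 0.309  0.28  -0.909] r 0.645 F [ -2.5 -12.   -3.3] q [-0.73  0.39  0.58  2.04 -0.87  0.55 -0.19]
hood x,y,z -0.1944 -0.0706 0.1147
[190.0, 192.0, 195.0]
[145.0, 147.0, 150.0]
lip z [0.159  0.1571 0.158  0.1571] 0.1575788612346457
```

```bash
python3 -m creep '[{"travel":[0.15,0,-0.33],"turn":0,"fingers":1},{"travel":[0.15,0,-0.33],"turn":0,"fingers":1},{"travel":[0.15,0,-0.33],"turn":0,"fingers":1},{"travel":[0.15,0,-0.33],"turn":0,"fingers":1},{"travel":[0.15,0,-0.33],"turn":0,"fingers":1},{"travel":[0.15,0,-0.33],"turn":0,"fingers":1},{"travel":[0.15,0,-0.33],"turn":0,"fingers":1},{"travel":[0.15,0,-0.33],"turn":0,"fingers":1}]';python3 go.py '[.613,.1934,.09]'; python3 look.py s7
```

```text
t: 21.4
position: [0.6153, 0.1949, 0.1443]
tcp_rot: [-0.059, 0.88, 0.423, 0.206]
force: [-1.8, -12.4, -2.3]
grip_width: 0.0002
finger_force: 5.5
cm in tool axes [-2.48 -0.46  4.82] turn to hood -0.011 down [ 0.312  0.279 -0.908] r 0.645 F [ -1.8 -12.4  -2.3] q [-0.78  0.35  0.63  2.02 -0.79  0.59 -0.28]
hood x,y,z -0.1945 -0.0706 0.1443
[190.0, 192.0, 195.0]
[111.0, 113.0, 116.0]
lip z [0.1872 0.188  0.1862 0.187 ] 0.1871392395398885
```

```bash
python3 -m creep '[{"travel":[0.1,0,-0.24],"turn":0,"fingers":1},{"travel":[0.1,0,-0.24],"turn":0,"fingers":1},{"travel":[0.1,0,-0.22],"turn":0,"fingers":1},{"travel":[0.08,0,-0.2],"turn":0,"fingers":1},{"travel":[0.06,0,-0.15],"turn":0,"fingers":1},{"travel":[0,0,0],"turn":0,"fingers":1}]';python3 go.py '[.613,.1934,.09]'; python3 look.py s8
```

```text
t: 22.2
position: [0.615, 0.1953, 0.1562]
tcp_rot: [-0.059, 0.88, 0.423, 0.206]
force: [-0.5, -12.0, -0.5]
grip_width: -0.0001
finger_force: 5.2
cm in tool axes [-2.99 -0.5   5.89] turn to hood -0.011 down [ 0.313  0.279 -0.908] r 0.645 F [ -0.5 -12.   -0.5] q [-0.8   0.33  0.65  2.01 -0.76  0.61 -0.31]
hood x,y,z -0.1944 -0.0701 0.1562
[190.0, 192.0, 195.0]
[98.0, 100.0, 102.0]
lip z [0.1984 0.1992 0.1991 0.1991] 0.19910993141831235
```

View pics/s8.png

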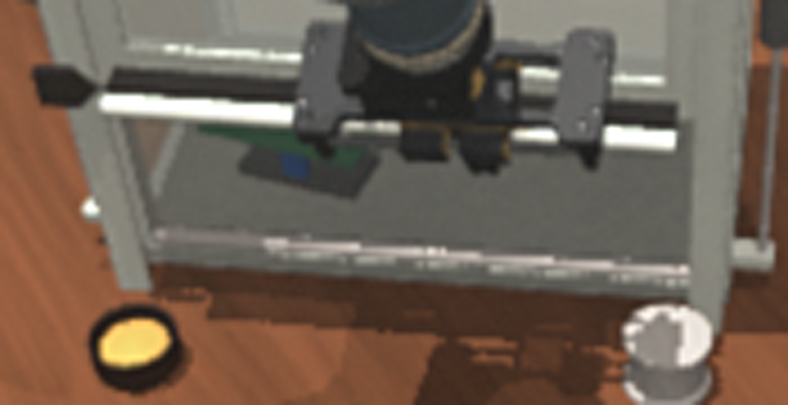

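The lip is now at about 0.199 against the arrow's 0.202, which is 3 mm more.

```bash
python3 -m creep '[{"travel":[0.06,0,-0.15],"turn":0,"fingers":1},{"travel":[0.06,0,-0.15],"turn":0,"fingers":1},{"travel":[0,0,0],"turn":0,"fingers":1}]'; python3 look.py s9
```

```text
t: 22.62
position: [0.6146, 0.1956, 0.1594]
tcp_rot: [-0.06, 0.88, 0.423, 0.206]
force: [-1.0, -12.8, -1.2]
grip_width: 0.0004
finger_force: 5.0
[190.0, 192.0, 195.0]
[93.0, 96.0, 98.0]
lip z [0.2019 0.2035 0.2017 0.2025] 0.2021725575405064
```

On target. Withdrawing along the flank's normal (tool -x).

```bash
python3 -m creep '[{"travel":[-0.5,0,0],"turn":0,"fingers":1},{"travel":[-1,0,0],"turn":0,"fingers":1},{"travel":[-1.5,0,-0.2],"turn":0,"fingers":1},{"travel":[-2,0,-0.5],"turn":0,"fingers":1},{"travel":[-2,0,-0.5],"turn":0,"fingers":1},{"travel":[-1,0,-0.3],"turn":0,"fingers":1},{"travel":[0,0,0],"turn":0,"fingers":1},{"travel":[0,0,0],"turn":0,"fingers":1}]'; python3 look.py s10
python3 - <<'E'
from rig import *
import cv2
c=capture("top");cv2.imwrite("pics/t4.png",cv2.resize(c["frame"][150:285,105:240][:,:,::-1],(594,594),interpolation=cv2.INTER_CUBIC));print(state()["force"],state()["t"])
E
```

```text
t: 23.68
position: [0.5652, 0.141, 0.1406]
tcp_rot: [-0.064, 0.878, 0.426, 0.207]
force: [-0.4, 0.5, -1.2]
grip_width: 0.0006
finger_force: 0.0
[190.0, 192.0, 195.0]
[93.0, 96.0, 105.0]
lip z [0.2019 0.2035 0.2026 0.1965] 0.20221349596657284
[-0.72022605  0.19858593  0.20052903] 23.775
```

View pics/t4.png

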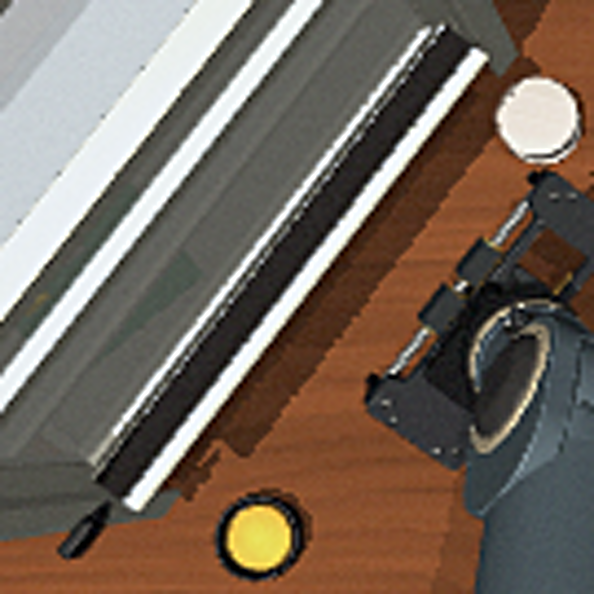

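The lip stands free at z≈0.202, the gripper is clear, and the reel and tin haven't moved. Handing in.

```bash
python3 -c "
from rig import *
print(sign_off())"
```

```text
the job is handed in; nothing more can be done
None
```

I pushed the sash up from beneath its lip with shut, tilted fingers and left it there; by my camera estimate the lip is within about 1 mm of the arrow height (z ≈ 0.202 m). The arm is clear, the reel and tip-cleaner tin look unmoved, and I handed the job in at about 24 s; `sign_off()` returned no verdict.

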